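# Put the tools back on their silhouettes

### The job

Tidy the workbench: put the screwdriver, the hammer, the pliers and the tape measure each onto the white tile painted with its own silhouette, covering the silhouette and pointing the same way, the tape measure upright on its base and the others flat. Do not knock over the small glue bottle or the oil can standing among them.

Things in the scene. Friction and masses are not known exactly. Their poses are not given: they have to be found in the camera images.
- screwdriver: Stubby screwdriver lying flat, 140 mm long: red handle 80 mm long, 31 mm across, 29 mm high (28 mm between the fingers); steel shaft 60 mm long, 8 mm thick; 0.11 kg; does not roll. Origin: underside, mid-width, 10 mm ahead (+x) of mid-length; x along it to the working end, z up. Grip across mid-handle: x = -40 mm, 14 mm high.
- hammer: Short hammer lying flat, 150 mm long: green handle 28 mm wide, 26 mm high; green collar 22 mm wide, top 24 mm up, at x = 0 to +30 mm; steel head at x = +37 to +65 mm, 86 mm across, 26 mm high; 0.38 kg, balance point near x = +20 mm. Origin: underside, mid-width, 10 mm ahead (+x) of mid-length; x along it to the working end, z up. Grip across the collar: x = +13 mm, 13 to 24 mm high.
- pliers: Closed pliers lying flat, 150 mm long, 15 mm high: two blue handles spreading to 57 mm overall at the rear, steel pivot block 26 mm wide at x = -8 to +32 mm, jaws 17 mm wide ahead of it; 0.2 kg. Origin: underside, mid-width, 10 mm ahead (+x) of mid-length; x along it to the working end, z up. Grip across the pivot block: x = +8 mm, 8 mm high.
- tape_measure: Yellow and black tape measure standing on its narrow base: case 72 mm long, 34 mm wide, 62 mm high, small steel hook low on its front (+x) end; 0.24 kg. Origin: underside, mid-width, 10 mm ahead (+x) of the middle of the case; x to the hook end, z up. Grip across the 34 mm width: x = -10 mm, 35 mm high.
- tile_screwdriver: White tile 156 x 60 x 4 mm with a red silhouette of the screwdriver. Fixed. Origin: underside, on the centreline, 10 mm behind (-x) the middle of tile and silhouette; x along the silhouette to its working end, z up. A tool exactly on its silhouette has axes parallel to the tile's and its origin at x = +20, y = 0, z = 4 mm in the tile's frame.
- tile_hammer: White tile 160 x 100 x 4 mm with a green silhouette of the hammer. Fixed. Origin: underside, on the centreline, 10 mm behind (-x) the middle of tile and silhouette; x along the silhouette to its working end, z up. A tool exactly on its silhouette has axes parallel to the tile's and its origin at x = +20, y = 0, z = 4 mm in the tile's frame.
- tile_pliers: White tile 160 x 76 x 4 mm with a blue silhouette of the pliers. Fixed. Origin: underside, on the centreline, 10 mm behind (-x) the middle of tile and silhouette; x along the silhouette to its working end, z up. A tool exactly on its silhouette has axes parallel to the tile's and its origin at x = +20, y = 0, z = 4 mm in the tile's frame.
- tile_tape_measure: White tile 106 x 66 x 4 mm, yellow silhouette: tape measure's 72 x 34 mm base with a narrower tab at the hook end. Fixed. Origin: underside, on the centreline, 10 mm behind (-x) the middle of tile and silhouette; x along the silhouette to its working end, z up. A tool exactly on its silhouette has axes parallel to the tile's and its origin at x = +20, y = 0, z = 4 mm in the tile's frame.
- glue_bottle: Small white glue bottle with yellow label and orange cap, 30 mm across, 68 mm high, standing loose among the tools and tiles. Origin at the centre of its underside, z up. Must stay standing.
- oil_can: Small blue and steel can, 28 mm across, 62 mm high, standing loose among the tools and tiles. Origin at the centre of its underside, z up. Must stay standing.

How it is judged (in metres and radians):
At the end, for the whole second after the job is handed in: Each tool rests level (0.1 rad) on the tile with its own silhouette: within 12 mm of it lengthwise and sideways, within 0.2 rad of its direction, working end the right way, underside within 4 mm of the tile's top, at rest; glue bottle and oil can upright (0.2 rad) (x of screwdriver in the frame of tile_screwdriver between 0.008 and 0.032 m and y of screwdriver in the frame of tile_screwdriver between -0.012 and 0.012 m and z of screwdriver in the frame of tile_screwdriver between 0.001 and 0.008 m and x of tile_screwdriver in the frame of screwdriver below 0 m and angle between the x axis of screwdriver and the x axis of tile_screwdriver, either way round below 0.2 rad and angle between each of screwdriver, hammer, pliers, tape_measure's own z axis and vertical below 0.1 rad and linear speed of each of screwdriver, hammer, pliers, tape_measure below 0.02 m/s and x of hammer in the frame of tile_hammer between 0.008 and 0.032 m and y of hammer in the frame of tile_hammer between -0.012 and 0.012 m and z of hammer in the frame of tile_hammer between 0.001 and 0.008 m and x of tile_hammer in the frame of hammer below 0 m and angle between the x axis of hammer and the x axis of tile_hammer, either way round below 0.2 rad and x of pliers in the frame of tile_pliers between 0.008 and 0.032 m and y of pliers in the frame of tile_pliers between -0.012 and 0.012 m and z of pliers in the frame of tile_pliers between 0.001 and 0.008 m and x of tile_pliers in the frame of pliers below 0 m and angle between the x axis of pliers and the x axis of tile_pliers, either way round below 0.2 rad and x of tape_measure in the frame of tile_tape_measure between 0.008 and 0.032 m and y of tape_measure in the frame of tile_tape_measure between -0.012 and 0.012 m and z of tape_measure in the frame of tile_tape_measure between 0.001 and 0.008 m and x of tile_tape_measure in the frame of tape_measure below 0 m and angle between the x axis of tape_measure and the x axis of tile_tape_measure, either way round below 0.2 rad and angle between each of glue_bottle, oil_can's own z axis and vertical below 0.2 rad); the robot touches nothing.
It fails at once if the glue bottle is knocked over (angle between glue_bottle's own z axis and vertical above 0.6 rad).
It fails at once if the oil can is knocked over (angle between oil_can's own z axis and vertical above 0.6 rad).
It also fails if it takes over 112 s, if anything falls off the work surface, if the arm or the gripper's body presses on something with over 40 N, if the wrist force passes 120 N, or if a joint passes its speed limit or range.

### The arm

A 6-joint arm with a two-finger parallel gripper is mounted at the origin on the work surface. World frame = base frame: x ahead of the robot, y to its left, z up, the work surface at z = 0. Lengths are in m, angles in degrees, forces in N, time in s.
With the tool pointing down it reaches from about 0.3 to 0.75 m from the base axis. Payload 8.5 kg.
Tool frame: the origin (TCP) lies on the centre line of the jaws, within the pads' length; the fingertips stand 14 mm ahead of it and the grasp point (between the pads) lies 5 mm behind it; z points along the fingers, x is the direction in which the jaws open and shut, and the axes are right-handed (so a half turn about z gives the same grasp; the last joint's range is limited). The gripper opens to 85 mm and grips with 20 to 120 N. Pads are 22 mm wide; open, the fingers measure 114 mm over their backs; the gripper's body (76 mm by 85 mm) begins 54 mm behind the grasp point. The pads swing forward as they close: fully open they stand 13 mm farther back than shut.
Start: joints at [55.159, 21.807, 74.336, -0, 83.858, -12.336], TCP at [0.211, 0.508, 0.245] pointing down, gripper open.
Joint ranges: [-178.18, 178.18], [-50.72, 133.34], [12.68, 142.11], [-81.47, 261.47], [9.98, 163.14], [-165.26, 165.26]. Speed limits (degrees/s): [136.94, 136.94, 180, 180, 180, 180].

### API

Orientations are given as a 3x3 rotation matrix whose columns are the frame's x, y, z axes.
In Python, from rig import * gives the robot as it stands.
- The arm moves only by the shell command python3 -m crank 'ROWS' [FORCE]. ROWS is JSON, one flat list of numbers, 7 for each row, row after row: the turn, a rotation vector about the world's x, y, z in rad, then the shift along the world's x, y, z in m, then the opening in per cent of the stroke, from 0 (shut) to 100 (fully open). A call has 1 to 20 rows; each row shifts and turns the commanded pose from where the row before left it; what a row does not reach is not made up. A row lasts 1/10 s, in which the tool goes at most 50 mm and 8.59 degrees, less where a joint would pass 70% of its speed; a pose out of reach is approached as far as the arm can. A call is refused whole if a number of a shift passes 0.05 or a number of a turn 0.15, either way. A call with a gripper value outside its range is refused whole. The fingers move at their own pace and stop on an object; FORCE is the grip in N (left out, the last holds). Time passes only in rows, so rows that do not move let the fingers close. It gives the time, the measured TCP pose, the force and the opening at its end, in the units of the state.
- observe(): the state, without advancing time (a new reading comes with each control period).
- get_image(name): name is "scene" or "top"; returns a dict with "frame" (400x640x3 uint8, red, green, blue), "fov_y" (degrees; the focal length in pixels is half the picture's height over the tangent of half this angle, whatever the lens; pixels are square), "cx", "cy" (the principal point, pixels), "world_to_cam" (4x4, takes a point from world to camera coordinates). Camera axes: x right, y up, looking along -z (the intrinsics and any distortion apply to the point x, -y, -z); pixel columns grow to the right and rows downward; lengths in m; the calibration is good to about 2 mm. A picture is of the moment at which its call begins. There is no depth.
- close_job(): hands the job in, once; it reports no verdict.
The state is a dict: "time_s": time; "q": joint angles; "qvel": joint speeds; "joint_efforts": joint torques, N m; "position": TCP position; "tool_rot": TCP orientation; "ft_force": force on the tool from outside, world axes, zero at the start; "wrist_torque": the same for the moment, N m; "grip_width": finger opening in m.
Only numpy, scipy, OpenCV 4.12 (cv2) and the standard library are available. Lean on these libraries where they do the work, as an engineer would, in place of code of your own. Each camera call takes 0.05 s, during which the arm holds its last target. There are 200 camera calls.

## Working session

There is one attempt and no reset: what is moved stays moved. The work goes in short steps, Python scripts to look and compute and a shell command to move; the robot and the scene stay as the last step left them, time stands still between calls to the robot, and variables do not carry over. Pictures are saved under pics/ and viewed, about 12 in all and at most 16, crops included, and the job is handed in when it is done.

```bash
ls; mkdir -p pics; python3 - <<'E'
from rig import *
import cv2
for n in("top","scene"):
    g=get_image(n); cv2.imwrite(f"pics/{n}0.png",g["frame"][:,:,::-1]); print(n,{k:v for k,v in g.items() if k!="frame"})
s=observe(); print(s)
E
```

```text
pics
top {'fov_y': 47.07443280188977, 'cx': 326.952864501192, 'cy': 200.2390376104946, 'world_to_cam': array([[ 0.00345269, -0.99967011,  0.02545109, -0.02038175],
       [ 0.99838204,  0.00489056,  0.05665149, -0.52156634],
       [-0.05675727,  0.02521431,  0.99806956, -0.92996411],
       [ 0.        ,  0.        ,  0.        ,  1.        ]])}
scene {'fov_y': 46.07660038258207, 'cx': 327.0823104841055, 'cy': 204.13598599241092, 'world_to_cam': array([[-0.68673532,  0.72681728, -0.01145587,  0.34557551],
       [-0.42994882, -0.39343001,  0.81262343,  0.1893539 ],
       [ 0.58612166,  0.56298265,  0.58267652, -1.33714863],
       [ 0.        ,  0.        ,  0.        ,  1.        ]])}
{'time_s': 0.1, 'q': array([ 5.51580905e+01,  2.18388480e+01,  7.43792044e+01, -1.24354119e-03,
        8.38593299e+01, -1.23345143e+01]), 'qvel': array([ 0.07683972, -0.08553957, -0.10168804,  0.01407756,  0.02052311,
        0.01781504]), 'joint_efforts': array([ 3.69213230e-03, -4.49215972e+01, -2.31656224e+01, -1.44085161e-04,
        3.65023261e-03, -2.83460133e-05]), 'position': array([0.21039308, 0.507901  , 0.24476451]), 'tool_rot': array([[ 3.82800018e-01,  9.23830925e-01, -7.53891295e-04],
       [ 9.23830284e-01, -3.82800667e-01, -1.12078762e-03],
       [-1.32400835e-03, -2.67430089e-04, -9.99999088e-01]]), 'ft_force': array([1.40119812, 0.20835953, 0.42302945]), 'wrist_torque': array([-0.02113615, -0.04686314,  0.04278673]), 'grip_width': 0.08556920858272538}
```

View pics/top0.png

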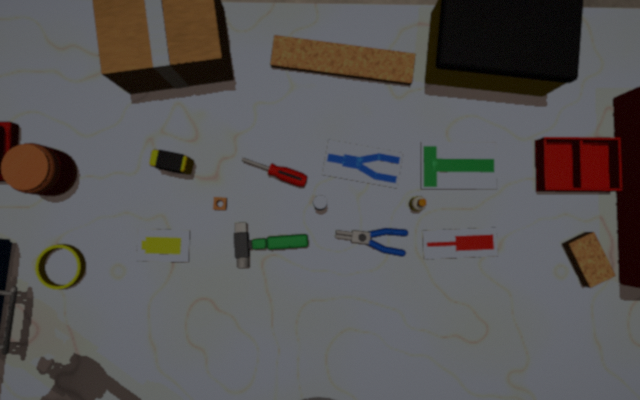

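View pics/scene0.png

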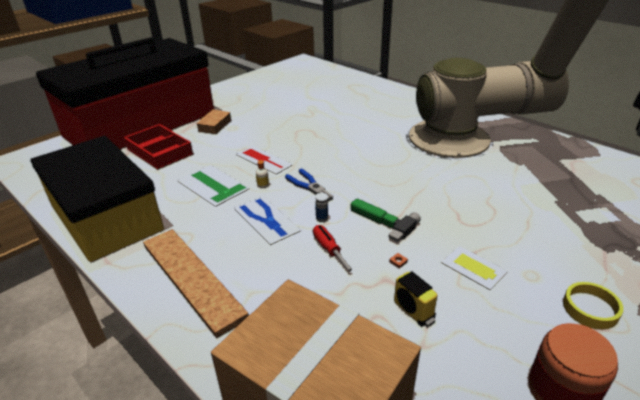

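The top view shows the tools and their tiles, with every working end pointing left (+y), so only small rotations are needed. Next I'll enlarge the view and segment it.

```bash
cat > h.py <<'E'
from rig import *
import numpy as np, cv2
def ray(g,u,v,z):
    f=200/np.tan(np.radians(g["fov_y"]/2)); M=g["world_to_cam"]; R,t=M[:3,:3],M[:3,3]
    d=R.T@np.array([(u-g["cx"])/f,-(v-g["cy"])/f,-1]); c=-R.T@t
    return (c+d*(z-c[2])/d[2])[:2]
def proj(g,P):
    f=200/np.tan(np.radians(g["fov_y"]/2)); M=g["world_to_cam"]
    p=M[:3,:3]@np.array(P)+M[:3,3]; return g["cx"]+f*p[0]/-p[2], g["cy"]-f*p[1]/-p[2]
def blobs(g,box=(125,135,510,285)):
    hsv=cv2.cvtColor(g["frame"],cv2.COLOR_RGB2HSV); out=[]
    for n,lo,hi in(("red",0,6),("red",172,180),("yellow",22,35),("green",45,85),("blue",100,120)):
        m=cv2.inRange(hsv,(lo,120,50),(hi,255,255)); k=np.zeros_like(m); k[box[1]:box[3],box[0]:box[2]]=255
        N,L,S,C=cv2.connectedComponentsWithStats(m&k)
        for i in range(1,N):
            if S[i,4]>40: out.append((n,L==i,C[i],S[i,4]))
    return out
E
python3 - <<'E'
from h import *
g=get_image("top"); print(proj(g,(0,0,0)), ray(g,320,200,0))
for n,m,c,a in blobs(g):
    p=np.argwhere(m)[:,::-1].astype(np.float32); r=cv2.minAreaRect(p); print(n,a,c.round(1),np.round(r[0]+r[1]+(r[2],),1), (ray(g,*r[0],.004)*1000).round(1))
f=g["frame"][:,:,::-1]
for i,x in enumerate((130,320)): cv2.imwrite(f"pics/c{i}.png",cv2.resize(f[135:280,x:x+190],None,fx=4,fy=4,interpolation=cv2.INTER_CUBIC))
E
```

```text
(np.float64(316.8897493568655), np.float64(457.7528344075165)) [ 0.52293185 -0.0040443 ]
red 422 [287.3 175.3] [286.9 175.   39.5  13.3  18.4] [574.7  65.3]
red 567 [469.4 242.5] [460.  242.7  13.6  64.2  88.2] [ 434.8 -296.6]
yellow 102 [153.6 157.4] [153.5 157.4   6.4  15.9  12.5] [609.5 341.5]
yellow 80 [183.5 163.4] [183.4 163.5   5.   15.7  12.5] [597.2 279.7]
yellow 569 [161.5 245.1] [160.8 245.1  37.9  15.8   2.6] [428.4 322.2]
green 1086 [449.7 165.2] [458. 166.  38.  68.  90.] [ 595.9 -294.4]
green 619 [280.8 241.9] [279.4 242.1  12.2  55.4  85.9] [435.2  79.5]
blue 797 [365.4 163.8] [362.4 163.3  70.4  25.7  10.3] [600.2 -92.6]
blue 208 [388.4 232.1] [388.9 232.1   6.8  36.1  88.1] [ 456.4 -147.8]
blue 213 [386.2 248.7] [386.4 248.9  36.7   7.4  17.9] [ 421.7 -142.3]
```

View pics/c0.png

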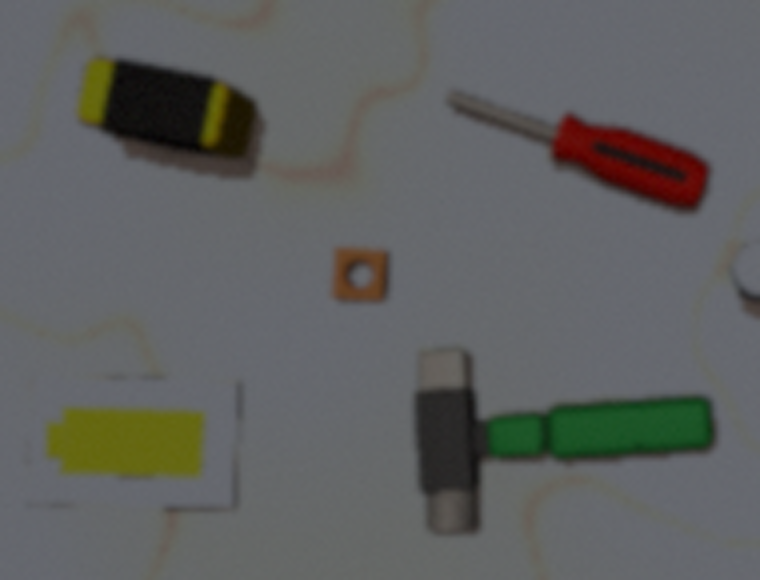

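View pics/c1.png

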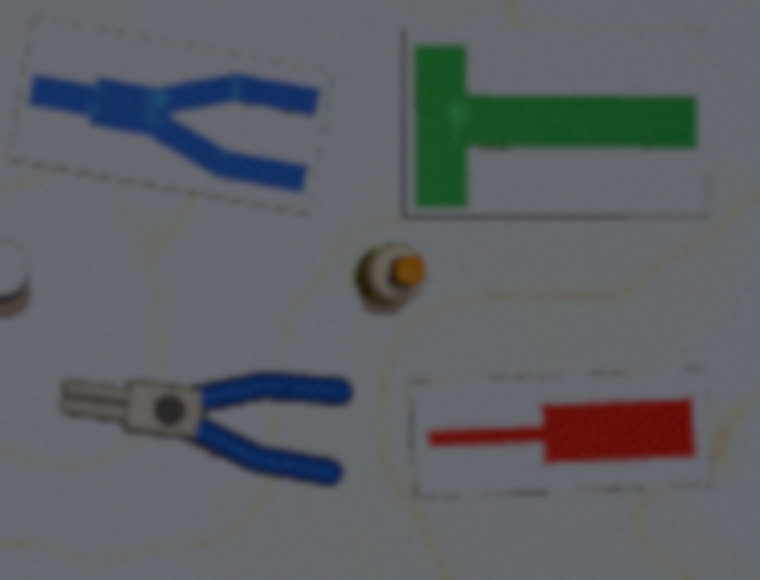

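```bash
cat > fit.py <<'E'
from h import *
from scipy.optimize import least_squares
g=get_image("top"); f=200/np.tan(np.radians(g["fov_y"]/2)); M=g["world_to_cam"]
K=np.array([[f,0,g["cx"]],[0,f,g["cy"]],[0,0,1]]); F=np.diag([1,-1,-1.])
def pr(P,k): return cv2.projectPoints(np.float64(P),cv2.Rodrigues(F@M[:3,:3])[0],F@M[:3,3],K,np.array([k,0,0,0.]))[0][:,0]
c0,c1=130,320
# name: crop x, list (px,py, x,y,z mm in tool frame)
O={"t_scr":(c1,[(429,439,60,0,4),(693,399,-80,-15,4),(693,457,-80,15,4),(543,405,0,-15,4),(543,463,0,15,4)]),
"t_ham":(c1,[(415,45,65,-43,4),(415,207,65,43,4),(466,45,37,-43,4),(466,207,37,43,4),(696,96,-85,-14,4),(696,147,-85,14,4)]),
"t_pli":(c1,[(32,90,65,0,4),(311,139,-85,0,4)]),
"t_tap":(c0,[(62,409,26,-17,4),(62,475,26,17,4),(204,411,-46,-17,4),(204,474,-46,17,4)]),
"scr":(c0,[(452,97,60,0,14),(698,188,-80,0,14),(557,139,0,0,14)]),
"ham":(c0,[(444,348,51,-43,13),(453,533,51,43,13),(713,423,-85,0,13)]),
"pli":(c1,[(63,397,65,0,8),(345.5,430.5,-85,0,8),(126,407,32,0,12)]),
"tap":(c0,[(85,89,26,0,55),(254,130,-46,0,10)]),
"glue":(c1,[(408,271,0,0,68)]),"oil":(c1,[(2,271,0,0,62)])}
N=list(O)
def W(p,m):
    c,s=np.cos(p[2]),np.sin(p[2]); m=np.array(m)[:,2:]/1000
    return np.c_[p[0]+c*m[:,0]-s*m[:,1],p[1]+s*m[:,0]+c*m[:,1],m[:,2]]
def res(v):
    r=[]
    for i,n in enumerate(N):
        o,m=O[n]; uv=np.array([(o+a[0]/4-.375,135+a[1]/4-.375) for a in m])
        r.append((pr(W(v[3*i:3*i+3],m),v[-1])-uv).ravel())
        if n in("glue","oil"): r.append([v[3*i+2]])
    return np.concatenate(r)
v0=[]
for n in N:
    o,m=O[n]; a=np.mean(m,0); v0+=[*ray(g,o+a[0]/4,135+a[1]/4,a[4]/1000),1.57 if n not in("glue","oil") else 0]
s=least_squares(res,v0+[0.]); print("k",s.x[-1],"rms",np.sqrt(np.mean(s.fun**2)),"max",abs(s.fun).max())
for i,n in enumerate(N):
    p=s.x[3*i:3*i+3]; print(n,(p[:2]*1000).round(1),np.degrees(p[2]).round(1))
E
python3 fit.py; cat >> fit.py <<'E'
E
python3 -c "
from rig import *; print(observe()['time_s'])"
```

```text
k -0.013984274932033164 rms 0.5078285584282889 max 2.067698153869287
t_scr [ 433.9 -286.9] 92.3
t_ham [ 596.6 -285.7] 90.9
t_pli [602. -83.] 80.4
t_tap [428.  328.6] 90.2
scr [586.  101.9] 70.0
ham [433.4 104.9] 93.8
pli [444.8 -99.6] 83.6
tap [598.  303.7] 78.9
glue [ 515.4 -201.9] -0.0
oil [514.7  -3.7] 0.0
0.2
```

Positions are good to a few mm. I'll take the tape measure first: grip at (596, 294), jaw yaw −11° (turn −1.372 rad).

```bash
python3 -m crank '[0,0,-0.137,0.0386,-0.0214,0,100, 0,0,-0.137,0.0386,-0.0214,0,100, 0,0,-0.137,0.0386,-0.0214,0,100, 0,0,-0.137,0.0386,-0.0214,0,100, 0,0,-0.137,0.0386,-0.0214,0,100, 0,0,-0.137,0.0386,-0.0214,0,100, 0,0,-0.137,0.0386,-0.0214,0,100, 0,0,-0.137,0.0386,-0.0214,0,100, 0,0,-0.137,0.0386,-0.0214,0,100, 0,0,-0.137,0.0386,-0.0214,0,100, 0,0,0,0,0,-0.02,100, 0,0,0,0,0,-0.04,100, 0,0,0,0,0,-0.04,100, 0,0,0,0,0,-0.02,100, 0,0,0,0,0,0,100, 0,0,0,0,0,0,100]' 60
python3 - <<'E'
from h import *
g=get_image("scene"); t=get_image("top")
a=g["frame"][200:380,340:540]; b=t["frame"][110:290,100:300]
cv2.imwrite("pics/s1.png",cv2.resize(np.hstack([a,b]),None,fx=2,fy=2,interpolation=cv2.INTER_CUBIC)[:,:,::-1])
print(proj(g,observe()["position"]))
E
```

```text
time_s: 1.8
position: [0.5969, 0.2942, 0.1261]
tool_rot: [[0.982, -0.191, 0.001], [-0.191, -0.982, 0.0], [0.001, -0.0, -1.0]]
ft_force: [-0.7, 0.5, 0.2]
grip_width: 0.0857
(np.float64(420.17804852890697), np.float64(254.41287887889848))
```

View pics/s1.png

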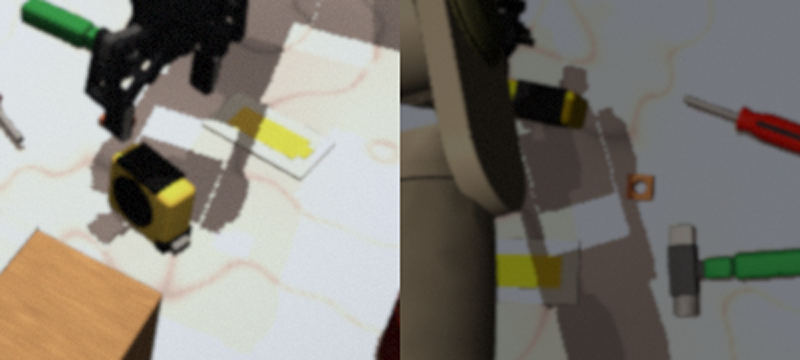

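The scene view shows the open jaws above the tape case, with fingertips near crop pixels (118,135) and (205,90). Their midpoint matches the projected TCP. Descending and gripping.

```bash
python3 -m crank '[0,0,0,-0.001,0,-0.02,100, 0,0,0,0,0,-0.03,100, 0,0,0,0,0,-0.02,100, 0,0,0,0,0,-0.016,100, 0,0,0,0,0,-0.01,100, 0,0,0,0,0,0,100, 0,0,0,0,0,0,30, 0,0,0,0,0,0,20, 0,0,0,0,0,0,20, 0,0,0,0,0,0,20, 0,0,0,0,0,0,20, 0,0,0,0,0,0,20, 0,0,0,0,0,0,20, 0,0,0,0,0,0,20]' 60
```

```text
time_s: 3.3
position: [0.5961, 0.2942, 0.0303]
tool_rot: [[0.982, -0.191, 0.002], [-0.191, -0.982, 0.001], [0.002, -0.001, -1.0]]
ft_force: [0.5, -0.7, 6.0]
grip_width: 0.0334
```

```bash
python3 -m crank '[0,0,0,0,0,0.01,20, 0,0,0,0,0,0.03,20, 0,0,0,0,0,0.03,20, 0,0,0.05,-0.02,0.003,0.02,20, 0,0,0.05,-0.037,0.005,0,20, 0,0,0.05,-0.037,0.006,0,20, 0,0,0.047,-0.037,0.005,0,20, 0,0,0,-0.025,0.0054,0,20, 0,0,0,-0.012,0,-0.01,20, 0,0,0,0,0,-0.03,20, 0,0,0,0,0,-0.02,20, 0,0,0,0,0,-0.01,20, 0,0,0,0,0,-0.005,20, 0,0,0,0,0,0,20, 0,0,0,0,0,0,20]' 60
python3 - <<'E'
from h import *
g=get_image("scene")
cv2.imwrite("pics/s2.png",cv2.resize(g["frame"][180:340,380:580],None,fx=3,fy=3,interpolation=cv2.INTER_CUBIC)[:,:,::-1])
E
```

```text
time_s: 4.8
position: [0.428, 0.3187, 0.0451]
tool_rot: [[1.0, 0.005, 0.001], [0.005, -1.0, 0.001], [0.001, -0.001, -1.0]]
ft_force: [-0.0, 0.8, -2.6]
grip_width: 0.0332
```

View pics/s2.png

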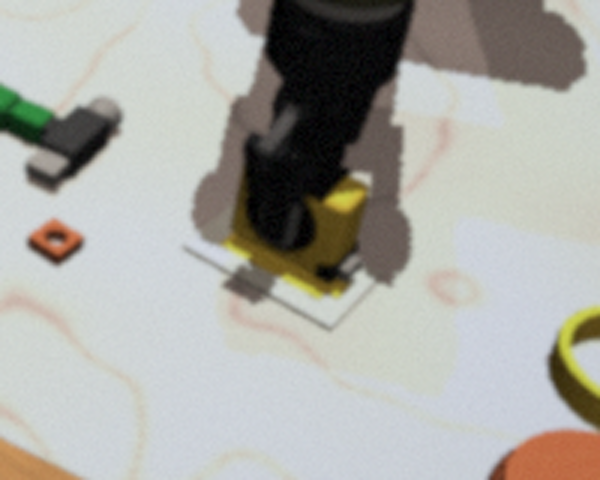

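The tape hovers about 10 mm above its silhouette with the hook end right. Only a thin yellow strip shows on the near side, as expected from the parallax. Lowering, releasing, then moving over the hammer.

```bash
python3 -m crank '[0,0,0,0,0,-0.005,20, 0,0,0,0,0,-0.003,20, 0,0,0,0,0,-0.003,20, 0,0,0,0,0,0,20, 0,0,0,0,0,0,100, 0,0,0,0,0,0,100, 0,0,0,0,0,0,100, 0,0,0,0,0,0,100, 0,0,0,0,0,0.02,100, 0,0,0,0,0,0.03,100, 0,0,0,0,0,0.04,100, 0,0,0.03,0,-0.03,0.02,100, 0,0,0.031,0,-0.04,0,100, 0,0,0,0.0025,-0.04,0,100, 0,0,0,0.002,-0.04,0,100, 0,0,0,0,-0.03,0,100, 0,0,0,0,-0.021,0,100, 0,0,0,0,0,0,100]' 60
python3 - <<'E'
from h import *
g=get_image("top")
cv2.imwrite("pics/s3.png",cv2.resize(g["frame"][150:300,110:310],None,fx=3,fy=3,interpolation=cv2.INTER_CUBIC)[:,:,::-1])
E
```

```text
time_s: 6.65
position: [0.4322, 0.1157, 0.1434]
tool_rot: [[0.998, 0.063, 0.0], [0.063, -0.998, -0.0], [0.0, 0.0, -1.0]]
ft_force: [0.1, 0.7, -0.6]
grip_width: 0.0854
```

View pics/s3.png

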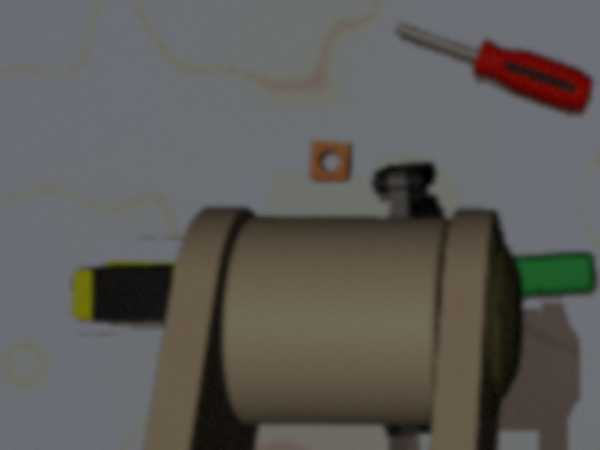

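```bash
python3 -m crank '[0,0,0,0,0.002,-0.03,100, 0,0,0,0,0,-0.04,100, 0,0,0,0,0,-0.03,100, 0,0,0,0,0,-0.015,100, 0,0,0,0,0,-0.008,100, 0,0,0,0,0,-0.004,100, 0,0,0,0,0,0,30, 0,0,0,0,0,0,10, 0,0,0,0,0,0,10, 0,0,0,0,0,0,10, 0,0,0,0,0,0,10, 0,0,0,0,0,0,10, 0,0,0,0,0,0,10, 0,0,0,0,0,0,10, 0,0,0,0,0,0,10]' 80
```

```text
time_s: 8.2
position: [0.4328, 0.1195, 0.0172]
tool_rot: [[0.998, 0.066, 0.003], [0.066, -0.998, 0.0], [0.003, 0.0, -1.0]]
ft_force: [0.3, 0.4, 9.2]
grip_width: 0.0204
```

```bash
python3 -m crank '[0,0,0,0,0,0.01,10, 0,0,0,0,0,0.025,10, 0,0,0,0,0,0.04,10, 0,0,0,0,0,0.04,10, 0,0,0,0.006,-0.0155,0.018,10, 0,0,-0.01,0.0166,-0.04,0,10, 0,0,-0.01,0.0166,-0.04,0,10, 0,0,-0.01,0.0166,-0.04,0,10, 0,0,-0.01,0.0166,-0.04,0,10, 0,0,-0.01,0.0166,-0.04,0,10, 0,0,0,0.0166,-0.04,0,10, 0,0,0,0.0166,-0.04,0,10, 0,0,0,0.0166,-0.04,0,10, 0,0,0,0.0166,-0.035,0,10, 0,0,0,0.008,-0.02,0,10, 0,0,0,0,0,0,10]' 80
python3 - <<'E'
from h import *
s=observe(); print(s["position"], s["wrist_torque"],s["ft_force"])
E
```

```text
time_s: 9.8
position: [0.5952, -0.2735, 0.1485]
tool_rot: [[1.0, 0.013, -0.001], [0.013, -1.0, 0.0], [-0.001, -0.0, -1.0]]
ft_force: [0.2, 0.9, -3.9]
grip_width: 0.0203
[ 0.59523906 -0.2735114   0.14848687] [0.04525066 0.00216221 0.0616964 ] [ 0.17723873  0.93938604 -3.85828293]
```

```bash
python3 -m crank '[0,0,0,0.001,0.0025,-0.03,10, 0,0,0,0,0,-0.04,10, 0,0,0,0,0,-0.03,10, 0,0,0,0,0,-0.013,10, 0,0,0,0,0,-0.005,10, 0,0,0,0,0,0,10]' 80
python3 - <<'E'
from h import *
g=get_image("scene"); t=get_image("top")
a=g["frame"][120:240,150:350]; b=t["frame"][110:230,380:580]
cv2.imwrite("pics/s4.png",cv2.resize(np.hstack([a,b]),None,fx=2,fy=2,interpolation=cv2.INTER_CUBIC)[:,:,::-1])
E
```

```text
time_s: 10.4
position: [0.5966, -0.2684, 0.032]
tool_rot: [[1.0, 0.016, 0.0], [0.016, -1.0, -0.0], [0.0, 0.0, -1.0]]
ft_force: [0.8, 0.3, -4.0]
grip_width: 0.0202
```

View pics/s4.png

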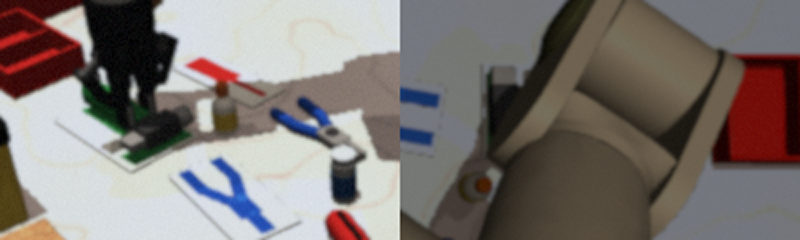

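```bash
python3 -m crank '[0,0,0,0,-0.002,-0.004,10, 0,0,0,0,0,-0.003,10, 0,0,0,0,0,-0.003,10, 0,0,0,0,0,-0.001,10, 0,0,0,0,0,0,10, 0,0,0,0,0,0,60, 0,0,0,0,0,0,60, 0,0,0,0,0,0,60, 0,0,0,0,0,0,60, 0,0,0,0,0,0.02,60, 0,0,0,0,0,0.03,60, 0,0,0,0,0,0.04,60, 0,0,0,0,0,0.04,60]' 80
python3 -m crank '[0,0,-0.026,-0.02,0.025,0,60, 0,0,-0.026,-0.028,0.033,0,60, 0,0,-0.026,-0.028,0.033,0,60, 0,0,-0.026,-0.028,0.033,0,60, 0,0,-0.024,-0.028,0.033,0,60, 0,0,0,-0.019,0.022,0,60, 0,0,0,0,0,0,60, 0,0,0,0,0,0,60]' 80
python3 - <<'E'
from h import *
g=get_image("top")
cv2.imwrite("pics/s5.png",cv2.resize(g["frame"][120:320,310:520],None,fx=3,fy=3,interpolation=cv2.INTER_CUBIC)[:,:,::-1])
E
```

```text
time_s: 11.8
position: [0.5962, -0.2704, 0.1515]
tool_rot: [[1.0, 0.016, -0.001], [0.016, -1.0, 0.0], [-0.001, -0.0, -1.0]]
ft_force: [0.5, 0.0, 1.0]
grip_width: 0.0509
time_s: 12.6
position: [0.4459, -0.0917, 0.1508]
tool_rot: [[0.994, -0.111, 0.001], [-0.111, -0.994, -0.001], [0.001, 0.001, -1.0]]
ft_force: [1.2, -0.6, 1.0]
grip_width: 0.0514
```

View pics/s5.png

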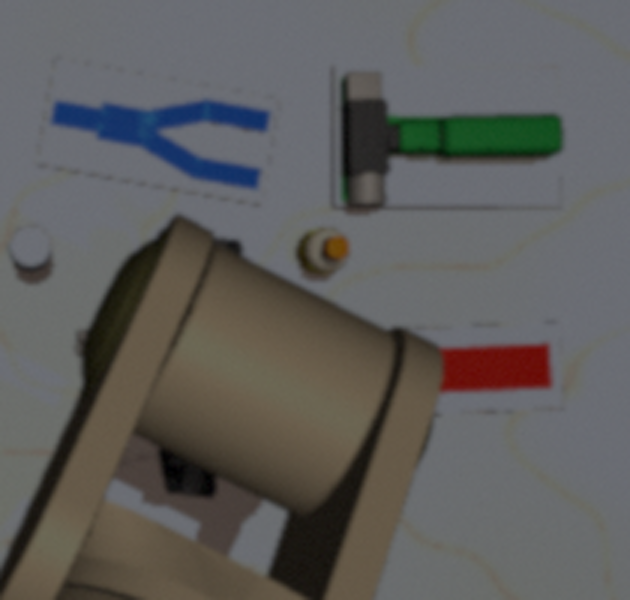

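The hammer lies on its silhouette, with its head at (365,140) in the crop, and both bottles are standing. Now grasping the pliers.

```bash
python3 -m crank '[0,0,0,0,0,-0.03,60, 0,0,0,0,0,-0.04,60, 0,0,0,0,0,-0.03,60, 0,0,0,0,0,-0.02,60, 0,0,0,0,0,-0.01,60, 0,0,0,0,0,-0.005,60, 0,0,0,0,0,0,30, 0,0,0,0,0,0,10, 0,0,0,0,0,0,10, 0,0,0,0,0,0,10, 0,0,0,0,0,0,10, 0,0,0,0,0,0,10, 0,0,0,0,0,0,10, 0,0,0,0,0,0,10]' 80
```

```text
time_s: 14.05
position: [0.4463, -0.092, 0.0163]
tool_rot: [[0.994, -0.112, 0.003], [-0.112, -0.994, -0.002], [0.003, 0.001, -1.0]]
ft_force: [0.2, -0.9, 7.6]
grip_width: 0.0239
```

```bash
python3 -m crank '[0,0,0,0,0,0.01,10, 0,0,0,0,0,0.03,10, 0,0,0,0,0,0.04,10, 0,0,0,0,0,0.03,10, 0,0,-0.014,0.025,0.003,0,10, 0,0,-0.014,0.04,0.004,0,10, 0,0,-0.014,0.04,0.004,0,10, 0,0,-0.014,0.032,0.004,0,10, 0,0,0,0.02,0.002,0,10, 0,0,0,0,0,0,10, 0,0,0,0,0,-0.03,10, 0,0,0,0,0,-0.04,10, 0,0,0,0,0,-0.02,10, 0,0,0,0,0,-0.01,10, 0,0,0,0,0,0,10]' 80
python3 - <<'E'
from h import *
g=get_image("scene")
cv2.imwrite("pics/s6.png",cv2.resize(g["frame"][150:300,170:370],None,fx=3,fy=3,interpolation=cv2.INTER_CUBIC)[:,:,::-1])
E
```

```text
time_s: 15.55
position: [0.6015, -0.0744, 0.0248]
tool_rot: [[0.986, -0.167, -0.002], [-0.167, -0.986, 0.001], [-0.002, -0.0, -1.0]]
ft_force: [-0.1, 0.0, -1.3]
grip_width: 0.0242
```

View pics/s6.png

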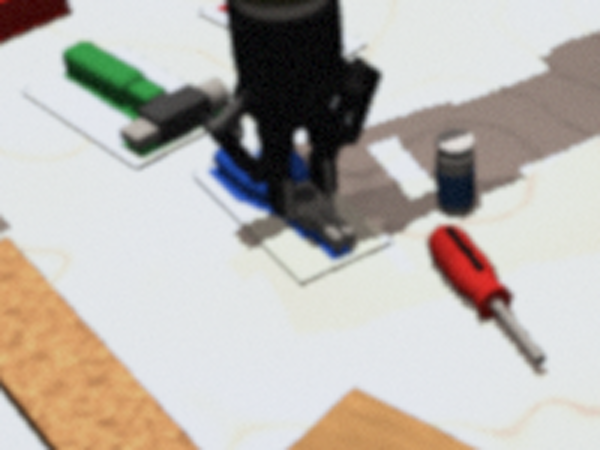

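The pliers are on their silhouette, hovering about 4 mm up, jaws the right way. Lowering, releasing, then going over the screwdriver.

```bash
python3 -m crank '[0,0,0,0.001,0,-0.003,10, 0,0,0,0,0,-0.002,10, 0,0,0,0,0,0,10, 0,0,0,0,0,0,50, 0,0,0,0,0,0,50, 0,0,0,0,0,0,50, 0,0,0,0,0,0.02,50, 0,0,0,0,0,0.03,50, 0,0,0,0,0,0.04,60, 0,0,0,0,0,0.04,60, 0,0,-0.045,-0.008,0.025,0,60, 0,0,-0.045,-0.008,0.04,0,60, 0,0,-0.045,-0.008,0.04,0,60, 0,0,-0.046,-0.007,0.0337,0,60, 0,0,0,0,0,0,60, 0,0,0,0,0,0,60]' 80
```

```text
time_s: 17.2
position: [0.5725, 0.0645, 0.1506]
tool_rot: [[0.94, -0.34, 0.001], [-0.34, -0.94, -0.0], [0.001, 0.0, -1.0]]
ft_force: [-0.5, 0.2, 0.2]
grip_width: 0.0514
```

```bash
python3 - <<'E'
from h import *
g=get_image("top")
cv2.imwrite("pics/s7.png",cv2.resize(g["frame"][130:280,130:420],None,fx=2.7,fy=2.7,interpolation=cv2.INTER_CUBIC)[:,:,::-1])
E
```

```text
(no output)
```

View pics/s7.png

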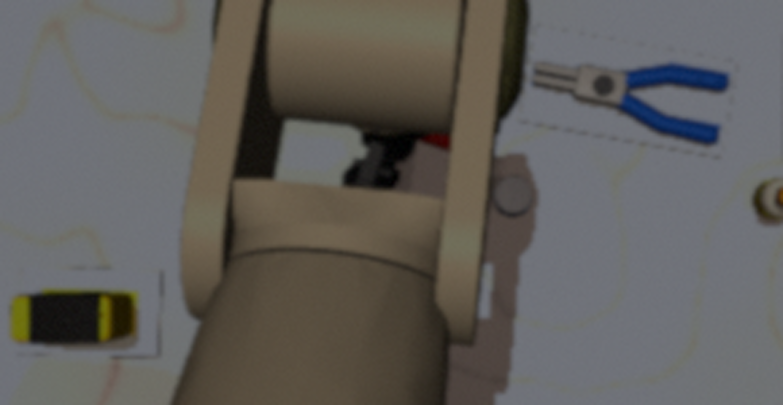

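The pliers sit on their tile and the tape measure on its own. Now grasping the screwdriver.

```bash
python3 -m crank '[0,0,0,0,0,-0.03,80, 0,0,0,0,0,-0.04,80, 0,0,0,0,0,-0.03,80, 0,0,0,0,0,-0.02,80, 0,0,0,0,0,-0.01,80, 0,0,0,0,0,-0.005,80, 0,0,0,0,0,0,40, 0,0,0,0,0,0,15, 0,0,0,0,0,0,15, 0,0,0,0,0,0,15, 0,0,0,0,0,0,15, 0,0,0,0,0,0,15, 0,0,0,0,0,0,15, 0,0,0,0,0,0,15]' 80
```

```text
time_s: 18.65
position: [0.5731, 0.0641, 0.0166]
tool_rot: [[0.94, -0.342, 0.003], [-0.342, -0.94, -0.0], [0.002, -0.0, -1.0]]
ft_force: [-0.6, -0.9, 6.4]
grip_width: 0.0268
```

```bash
python3 -m crank '[0,0,0,0,0,0.01,15, 0,0,0,0,0,0.03,15, 0,0,0,0,0,0.04,15, 0,0,0,0,0,0.04,15, 0,0,0,-0.005,-0.016,0.01,15, 0,0,0.043,-0.0138,-0.039,0,15, 0,0,0.043,-0.0138,-0.039,0,15, 0,0,0.043,-0.0138,-0.039,0,15, 0,0,0.043,-0.0138,-0.039,0,15, 0,0,0.043,-0.0138,-0.039,0,15, 0,0,0.043,-0.0138,-0.039,0,15, 0,0,0.043,-0.0138,-0.039,0,15, 0,0,0.043,-0.0138,-0.039,0,15, 0,0,0.045,-0.0138,-0.039,0,15, 0,0,0,-0.0084,-0.024,0,15, 0,0,0,0,0,0,15, 0,0,0,0,0,0,15]' 80
```

```text
time_s: 20.35
position: [0.4342, -0.3268, 0.1451]
tool_rot: [[0.999, 0.039, -0.001], [0.039, -0.999, 0.001], [-0.0, -0.001, -1.0]]
ft_force: [0.5, -0.2, -1.1]
grip_width: 0.0267
```

Final z is about 0.0206. I'll descend to 0.025 and look.

```bash
python3 -m crank '[0,0,0,0.001,0,-0.03,15, 0,0,0,0,0,-0.04,15, 0,0,0,0,0,-0.03,15, 0,0,0,0,0,-0.015,15, 0,0,0,0,0,-0.005,15, 0,0,0,0,0,0,15]' 80
python3 - <<'E'
from h import *
g=get_image("scene")
cv2.imwrite("pics/s8.png",cv2.resize(g["frame"][110:230,190:350],None,fx=3,fy=3,interpolation=cv2.INTER_CUBIC)[:,:,::-1])
E
```

```text
time_s: 20.95
position: [0.436, -0.3259, 0.0253]
tool_rot: [[0.999, 0.041, -0.001], [0.041, -0.999, 0.001], [-0.001, -0.001, -1.0]]
ft_force: [-0.7, 0.6, -0.9]
grip_width: 0.0269
```

View pics/s8.png

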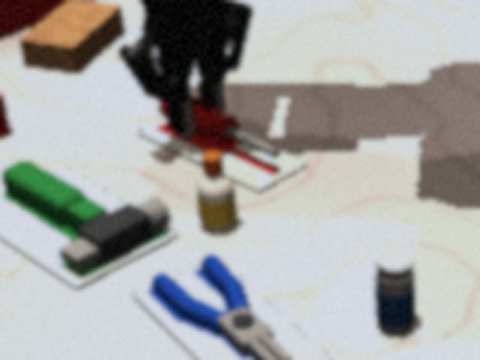

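The screwdriver is held over its silhouette and lines up with it. Lowering, releasing and withdrawing clear of the view.

```bash
python3 -m crank '[0,0,0,0,0,-0.003,15, 0,0,0,0,0,-0.002,15, 0,0,0,0,0,0,15, 0,0,0,0,0,0,60, 0,0,0,0,0,0,60, 0,0,0,0,0,0,60, 0,0,0,0,0,0.02,60, 0,0,0,0,0,0.04,60, 0,0,0,0,0,0.04,60, 0,0,0,0,0,0.04,60, 0,0,0,-0.02,-0.03,0.03,60, 0,0,0,-0.03,-0.04,0.03,60, 0,0,0,-0.03,-0.04,0,60, 0,0,0,-0.03,-0.04,0,60, 0,0,0,-0.03,-0.04,0,60, 0,0,0,-0.03,-0.03,0,60, 0,0,0,-0.02,-0.02,0,60, 0,0,0,0,0,0,60, 0,0,0,0,0,0,60]' 80
python3 - <<'E'
from h import *
g=get_image("top"); s=get_image("scene")
f=lambda a,k:cv2.resize(a,None,fx=k,fy=k,interpolation=cv2.INTER_CUBIC)[:,:,::-1]
cv2.imwrite("pics/s9.png",f(g["frame"][135:285,130:510],2.1))
cv2.imwrite("pics/s10.png",f(s["frame"][110:330,180:540],2.1))
E
```

```text
time_s: 22.9
position: [0.2499, -0.561, 0.2158]
tool_rot: [[0.999, 0.039, 0.0], [0.039, -0.999, 0.001], [0.0, -0.001, -1.0]]
ft_force: [-0.6, 0.4, 0.1]
grip_width: 0.0511
```

View pics/s9.png

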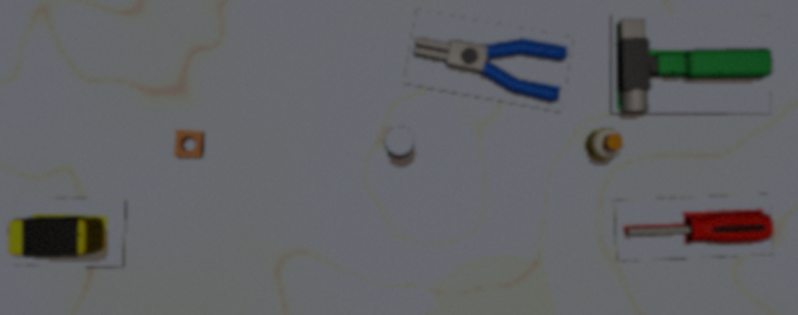

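View pics/s10.png

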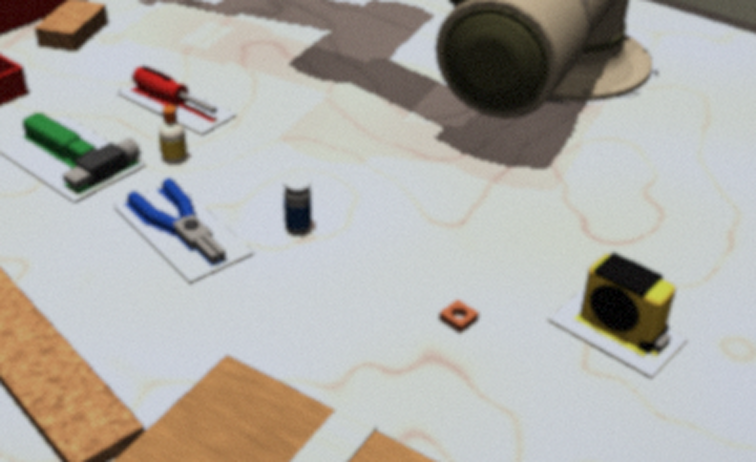

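The final views show all four tools on their silhouettes, pointing the right way, to within a few mm after parallax. Both bottles are upright and the arm is clear. Handing in.

```bash
python3 -c "
from rig import *; print(close_job())"
```

```text
the job is handed in; nothing more can be done
None
```

I put the tape measure, hammer, pliers and screwdriver each on its own tile in one pass, and handed the job in at about 23 s of the 112 s allowed. The hand-in gave no verdict.

**Final check:** the last top and scene pictures show all four tools on their silhouettes with the working end the right way. The tape measure is upright, the glue bottle and oil can are standing, and the gripper is well clear. I judged the offsets by eye, allowing for parallax, at about 3 mm or less against the 12 mm allowed. I did not refit the final positions numerically.

**What disagreed:**
- **Camera fit:** the first position fit was off by up to 2 pixels (about 4 mm) at its worst point. The hammer silhouette measured about 3 mm short, and I did not track down why.
- **Arm position:** the arm ended 1–3 mm off the commanded spot on a few moves. I corrected most of this and left about 1 mm.
- **Gripper width:** it read 1–2 mm less than each tool's stated width, but every grasp held.

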